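Hook the coffee caddy out from under the shelf

ROBOT

A 7-joint arm with a two-finger parallel gripper is mounted at the origin on a cart in front of the work surface, level with it; the furniture and walls round the work are solid. World frame = base frame: x ahead of the robot, y to its left, z up, the work surface at z = 0. Lengths are in m, angles in rad, forces in N, time in s.
With the tool pointing down it reaches from about 0.4 to 0.85 m from the base axis. Payload 10.4 kg.
Tool frame: the origin (TCP) lies on the centre line of the jaws, within the pads' length; the fingertips stand 11 mm ahead of it and the grasp point (between the pads) lies 8 mm behind it; z points along the fingers, y is the line along which they close (so a half turn about z gives the same grasp; the last joint's range is limited). The gripper opens to 87 mm and grips with 3 to 60 N. Pads are 19 mm wide; open, the fingers measure 117 mm over their backs; the gripper's body (75 mm by 190 mm) begins 51 mm behind the grasp point.
Start: joints at [-1.206, 0.332, -0.065, 1.46, 0.022, 1.35, -0.088], TCP at [0.236, 0.579, 0.234] pointing down, gripper open.
Joint ranges: [-2.6, 2.6], [-0.5, 2.12], [-1.47, 1.34], [0.16, 2.42], [-1.27, 4.41], [0.06, 2.06], [-2.6, 2.6]. Speed limits (rad/s): [2.22, 2.22, 2.79, 2.79, 3.14, 3.14, 3.14].

INTERFACE

Orientations are given as a unit quaternion [x, y, z, w].
In Python, from bench import r gives the robot as it stands.
- The arm moves only by the shell command python3 -m pendant 'ROWS' [OPENING] [FORCE]. ROWS is JSON, a list of rows, each a list of 4 numbers: the shift along the tool's x, y, z in m, then the turn about the tool's z in rad. A call has 1 to 8 rows; each row shifts and turns the commanded pose from where the row before left it, along the tool's axes as they then stand; what a row does not reach is not made up. A row lasts 1/12 s, in which the tool goes at most 41.7 mm and 7.16 degrees, less where a joint would pass 70% of its speed; a pose out of reach is approached as far as the arm can. A call with a gripper value outside its range is refused whole. OPENING is the opening, from 0 (shut) to 1 (fully open), set as the call begins (- or left out, the last holds). The fingers move at their own pace and stop on an object; FORCE is the grip in N (left out, the last holds). Time passes only in rows, so rows that do not move let the fingers close. It gives the time, the measured TCP pose, the force, the opening and the grip force at its end, in the units of the state.
- r.read_state(): the state, without advancing time (a new reading comes with each control period).
- r.camera(name): name is "scene" or "side" or "wrist"; returns a dict with "img" (400x640x3 uint8, red, green, blue), "camera_matrix" (3x3 intrinsics, pixels), "dist_coeffs" ([k1, k2, p1, p2, k3] as OpenCV has them; the pictures are not rectified), "xyz" and "attitude" of the camera in the world. Camera axes: x right, y down, z forward; pixel columns grow to the right and rows downward; lengths in m; the calibration is good to about 2 mm. A picture is of the moment at which its call begins. There is no depth.
- r.close_job(): hands the job in; it is judged then, once.
Trained networks look in the newest picture that a camera, given by its name, has taken for a name from the list of things; names that differ only in an ending like _2 or _b are one class to them, and where a whole thing is asked for, a point or a joint stands for the part that bears it (a point fixed in the world has none). Each returns a list of dicts, best first, with "score" (0 to 1); they miss things now and then, are a little off and sometimes report something else, mostly with a low value. They report only what shows in the picture. A call takes as long as a camera call. They do not tell look-alikes from the thing itself.
- r.outline_of(thing, camera): "mask" (400x640 bool, what is visible of it) and "bbox" ([centre column, centre row, width, height] in pixels, round what is visible of it).
The state is a dict: "time": time; "joint_positions": joint angles; "joint_vel": joint speeds; "joint_torque": joint torques, N m; "ee_pos": TCP position; "eef_rot": TCP orientation; "ft_force": force on the tool from outside, world axes, zero at the start; "torque": the same for the moment, N m; "width": finger opening in m; "grip_force": force on a finger pad.
Only numpy, scipy, OpenCV 4.12 (cv2) and the standard library are available. Lean on these libraries where they do the work, as an engineer would, in place of code of your own. Each camera call takes 0.05 s, during which the arm holds its last target. There are 200 camera calls.

TASK

The wooden caddy with the coffee jar and the sugar bowl stands too far back under the wall shelf for a hand. Take the hook from its rest, drop its bent tip into the steel bow on the caddy's front, drag the caddy along the worktop until its front lies flat and centred against the wooden stop bar, and press it home there for about half a second with a gentle pull of roughly 10 N (never near 20 N, and no bump). Then unhook it, lay the hook back in the forks of its rest the way it lay, and leave everything else alone; the caddy is to be moved with the hook only.

Things in the scene. Friction and masses are not known exactly. Their poses are not given: they have to be found in the camera images.
- hook: Pull hook, 0.16 kg, loose in its rest, level, tip down. Origin at the middle of its wooden handle, a bar 120 long (x) x 20 (y) x 22 high (z). From its front end a steel shank 8 thick runs along +x to x = 115 mm, then bends straight down (-z) to a tip 8 thick. Grip the handle in the middle, across y, between the forks; it balances about 15 mm in front of there.
- hook_tip (a point): Lowest point of the hook's bent tip, at (115, 0, -54) mm in the hook's frame.
- hook_rest: Fixed dark wooden rest. Origin under its centre; foot 120 (x) x 80 (y) x 12 high. Two uprights 10 thick at x = -45 and +45 mm carry the handle's underside at z = 70; each has two prongs flaring outward (slot about 24 wide at its floor, 43 at the top, z = 90). The hook lies in it with its origin at (0, 0, 81) mm, give or take 6 along x, axes parallel, shank to +x.
- caddy: Open light-wood box, 110 (x) x 166 (y) x 60 high, walls 6, with two bays. Origin at the centre of its underside, front face at x = -55 mm. About 0.85 kg loaded; mass and friction vary, so it takes some 2 to 10 N to drag. A bow of 8 mm steel bar stands out level from the front face.
- caddy_bow (a point): Apex of the bow, centre of the bar, at (-93, 0, 45) mm in the caddy's frame. The bow is half an oval, 70 wide over its centre line at the face. Its hole runs from x = -55 (the face) to -89 mm in the middle and is 62 wide at the face. A tip pulled forward in it settles in the apex, the tip's axis at x = -85, y = 0 mm of the caddy.
- stop_rail: Adjustable stop on the worktop: rigid dark wooden bar 20 (x) x 220 (y) x 20 high, clamped by two low screws in front. Origin on the worktop. The bar's face to the caddy (+x) is clamped anywhere from x = +10 to -6 mm here, which is not measured: feel for it. So the caddy is home with its origin at x = 49 to 65, y = 0 mm, x axes parallel. The bow passes over the bar.
- coffee_jar: Jar of coffee with wooden lid, 66 across, 106 high, loose in the caddy's +y bay; origin at the centre of its underside. Must stay in the caddy, upright.
- sugar_bowl: Silver sugar bowl with lid, 68 across, 70 high, loose in the caddy's -y bay; origin at the centre of its underside. Must stay in the caddy, upright.
- mug_teal: Teal mug, 68 x 99 x 73 high, bystander, left front; origin under its centre.
- glass_cup: Clear glass cup with handle, 45 x 77 x 51 high, bystander, left of the caddy; origin under its centre.
- jug_brown: Small brown jug, 62 x 90 x 93 high, bystander, far right; origin under its centre.
- tea_spoon: Steel teaspoon, 130 x 26 x 11 high, bystander, lying near the front edge; origin under its centre.
Not all that is in view belongs to the job. What is shaped like the hook but turquoise is not meant. Leave any orange or red look-alike of the coffee_jar alone.

How it is judged:
By the outcome, as a careful person would: the job done as asked, in the order asked, and still so for the second after the job is handed in, with the robot touching nothing.
It also fails if it takes over 72 s, if anything falls off the work surface, if the arm or the gripper's body presses on something with over 40 N, if the wrist force passes 120 N, or if a joint passes its speed limit or range.

## Working session

There is one attempt and no reset: what is moved stays moved. The work goes in short steps, Python scripts to look and compute and a shell command to move; the robot and the scene stay as the last step left them, time stands still between calls to the robot, and variables do not carry over. Pictures are saved under pics/ and viewed, at most 10 in all, crops included, and the job is handed in when it is done.

```bash
mkdir -p pics; ls; python3 - <<'E'
from bench import r
import cv2,numpy as np
s=r.read_state();print({k:np.round(v,3).tolist() for k,v in s.items()})
ims=[]
for c in("scene","side"):
    d=r.camera(c);ims.append(d["img"]);print(c,d["camera_matrix"],d["dist_coeffs"],d["xyz"],d["attitude"])
    for t in("hook","hook_rest","caddy","caddy_bow","stop_rail","coffee_jar"):
        print(t,[(round(o["score"],2),np.round(o["bbox"]).tolist()) for o in r.outline_of(t,c)][:3])
    cv2.imwrite(f"pics/{c}0.png",d["img"][:,:,::-1])
E
```

```text
pics
{'time': 0.0, 'joint_positions': [-1.206, 0.333, -0.065, 1.461, 0.022, 1.35, -0.089], 'joint_vel': [0.001, -0.001, 0.001, 0.0, 0.0, 0.001, -0.0], 'joint_torque': [-0.0, -62.324, 0.025, -38.992, -0.061, 0.039, 0.0], 'ee_pos': [0.236, 0.578, 0.233], 'eef_rot': [0.193, 0.981, -0.001, -0.0], 'ft_force': [0.482, -0.436, -0.179], 'torque': [0.012, -0.052, -0.044], 'grip_force': 0.0, 'width': 0.087}
scene [[453.42258196   0.         324.11144929]
 [  0.         453.42258196 201.23547982]
 [  0.           0.           1.        ]] [0.02323605 0.         0.         0.         0.        ] [-0.80822753 -0.61258706  0.9598187 ] [ 0.73866731 -0.45618538  0.25813176 -0.42383191]
hook [(0.76, [374.0, 233.0, 50.0, 10.0]), (0.5, [420.0, 226.0, 19.0, 26.0])]
hook_rest [(0.84, [415.0, 240.0, 34.0, 39.0])]
caddy [(0.83, [309.0, 183.0, 47.0, 27.0])]
caddy_bow [(0.73, [310.0, 185.0, 47.0, 29.0])]
stop_rail [(0.85, [294.0, 210.0, 38.0, 20.0])]
coffee_jar [(0.7, [299.0, 172.0, 9.0, 21.0]), (0.61, [326.0, 210.0, 20.0, 31.0]), (0.55, [202.0, 188.0, 19.0, 30.0])]
side [[506.16208628   0.         317.62568228]
 [  0.         506.16208628 201.3708262 ]
 [  0.           0.           1.        ]] [-0.15467481  0.          0.          0.          0.        ] [-0.12023045 -1.18787489  1.24971695] [ 0.87250749 -0.22627312  0.09985276 -0.42137937]
hook [(0.84, [342.0, 268.0, 32.0, 20.0]), (0.71, [370.0, 278.0, 51.0, 25.0])]
hook_rest [(0.78, [363.0, 295.0, 44.0, 32.0]), (0.52, [285.0, 162.0, 15.0, 16.0])]
caddy [(0.58, [337.0, 182.0, 40.0, 36.0])]
caddy_bow [(0.85, [338.0, 183.0, 43.0, 37.0]), (0.42, [371.0, 278.0, 47.0, 26.0])]
stop_rail [(0.8, [292.0, 202.0, 30.0, 35.0]), (0.24, [336.0, 184.0, 42.0, 36.0])]
coffee_jar [(0.88, [315.0, 220.0, 14.0, 32.0]), (0.62, [238.0, 154.0, 11.0, 28.0]), (0.55, [330.0, 166.0, 11.0, 21.0])]
```

```bash
python3 - <<'E'
import cv2,numpy as np
a=cv2.imread("pics/scene0.png")[120:300,160:480];b=cv2.imread("pics/side0.png")[120:340,180:460]
cv2.imwrite("pics/a.png",cv2.resize(a,(800,450),interpolation=2));cv2.imwrite("pics/b.png",cv2.resize(b,(760,597),interpolation=2))
E
```

```text
(no output)
```

View pics/a.png

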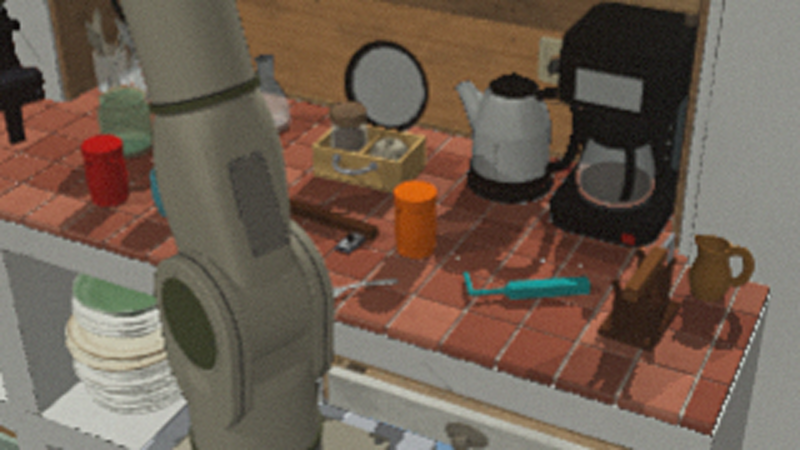

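View pics/b.png

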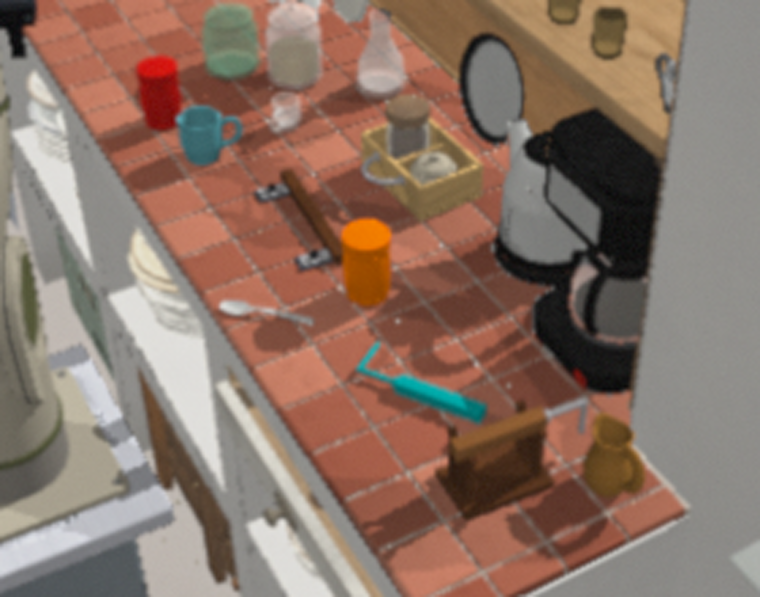

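The side picture shows the brown hook in its rest at about (355,285) with the shank pointing to the jug. The turquoise decoy is at (340,267), the caddy at (337,182), the rail at (292,202), and an orange jar beside the rail's right end. Next I'll work out coarse positions.

```bash
cat > h.py <<'E'
from bench import r
import cv2,numpy as np,sys
from scipy.spatial.transform import Rotation as R
def ray(d,uv):
    K=np.array(d["camera_matrix"]);p=cv2.undistortPoints(np.array(uv,float).reshape(-1,1,2),K,np.array(d["dist_coeffs"]))[:,0]
    v=R.from_quat(d["attitude"]).apply(np.c_[p,np.ones(len(p))]);return np.array(d["xyz"]),v
def onz(d,uv,z):
    o,v=ray(d,uv);z=np.broadcast_to(z,len(v));return o+v*((z-o[2])/v[:,2])[:,None]
def proj(d,P):
    Rm=R.from_quat(d["attitude"]).inv();p=Rm.apply(np.atleast_2d(P)-d["xyz"])
    return cv2.projectPoints(p,np.zeros(3),np.zeros(3),np.array(d["camera_matrix"]),np.array(d["dist_coeffs"]))[0][:,0]
def tool():
    s=r.read_state();return np.array(s["ee_pos"]),R.from_quat(s["eef_rot"]),s
def totool(dw):  # world delta to tool axes
    return np.round(tool()[1].inv().apply(dw),4)
E
python3 - <<'E'
from h import *
d=r.camera("side");S=lambda l:[(180+u/2.714,120+v/2.714) for u,v in l]
np.set_printoptions(precision=3,suppress=True)
print("hook handle ends z.092",onz(d,S([(455,437),(543,417),(583,400)]),.09))
print("rest foot corners",onz(d,S([(437,475),(467,515),(553,480)]),.012))
print("caddy top front L,R,back R",onz(d,S([(363,137),(417,187),(481,155)]),.06))
print("bow",onz(d,S([(366,172)]),.045))
print("rail top",onz(d,S([(292,170),(337,240)]),.02), onz(d,S([(282,175),(330,255)]),.02))
print("orange",onz(d,S([(367,300)]),0),"turq",onz(d,S([(360,370),(485,412)]),0.01))
w=r.camera("wrist");p,q,s=tool();print(w["camera_matrix"],q.inv().apply(w["xyz"]-p),(q.inv()*R.from_quat(w["attitude"])).as_matrix())
E
```

```text
hook handle ends z.092 [[ 0.45  -0.297  0.09 ]
 [ 0.553 -0.32   0.09 ]
 [ 0.609 -0.321  0.09 ]]
rest foot corners [[ 0.438 -0.278  0.012]
 [ 0.438 -0.346  0.012]
 [ 0.552 -0.352  0.012]]
caddy top front L,R,back R [[0.657 0.311 0.06 ]
 [0.666 0.163 0.06 ]
 [0.786 0.183 0.06 ]]
bow [[0.629 0.249 0.045]]
rail top [[0.55  0.339 0.02 ]
 [0.533 0.158 0.02 ]] [[0.531 0.335 0.02 ]
 [0.509 0.133 0.02 ]]
orange [[0.519 0.046 0.   ]] turq [[ 0.443 -0.077  0.01 ]
 [ 0.542 -0.218  0.01 ]]
[[293.6     0.    328.005]
 [  0.    293.6   198.016]
 [  0.      0.      1.   ]] [ 0.068  0.    -0.151] [[ 0.001 -0.968 -0.25 ]
 [ 1.     0.001  0.   ]
 [-0.    -0.25   0.968]]
```

```bash
python3 -m pendant '[[0,0,0,-0.1],[0,0,0,-0.1],[0,0,0,-0.1],[-0.03,-0.025,0,0],[-0.03,-0.025,0,0],[-0.03,-0.025,0,0],[-0.03,-0.025,0,0],[-0.03,-0.025,0,0]]' 1
python3 -m pendant '[[-0.01,-0.04,0,0],[-0.01,-0.04,0,0],[-0.01,-0.04,0,0],[-0.01,-0.04,0,0],[-0.01,-0.04,0,0],[-0.01,-0.04,0,0],[-0.01,-0.04,0,0],[-0.01,-0.04,0,0]]'
python3 -m pendant '[[-0.01,-0.04,0,0],[-0.01,-0.04,0,0],[-0.01,-0.04,0,0],[-0.01,-0.04,0,0],[-0.01,-0.04,0,0],[-0.01,-0.04,0,0],[-0.01,-0.04,0,0],[-0.01,-0.04,0,0]]'
```

```text
time: 1.47
ee_pos: [0.3759, 0.4395, 0.2338]
eef_rot: [0.044, 0.999, 0.0, 0.0]
ft_force: [0.6, 0.2, -0.1]
width: 0.0873
grip_force: 0.0
time: 2.13
ee_pos: [0.4263, 0.1132, 0.2338]
eef_rot: [0.044, 0.999, 0.0, 0.0]
ft_force: [0.5, -0.6, 0.4]
width: 0.087
grip_force: 0.0
time: 2.8
ee_pos: [0.4781, -0.2127, 0.234]
eef_rot: [0.044, 0.999, 0.0, 0.001]
ft_force: [1.5, 0.0, -0.8]
width: 0.0872
grip_force: 0.0
```

```bash
python3 -m pendant '[[0.005,-0.03,0,0],[0.005,-0.03,0,0],[0.0,-0.03,0,0],[0,0,0,0],[0,0,0,0]]'
python3 - <<'E'
from h import *
d=r.camera("wrist");cv2.imwrite("pics/w1.png",d["img"][:,:,::-1])
for t in("hook","hook_rest"):
    for o in r.outline_of(t,"wrist")[:2]:
        m=o["mask"].astype(np.uint8);c=cv2.minAreaRect(np.argwhere(m)[:,::-1].astype(np.float32));print(t,round(o["score"],2),np.round(o["bbox"]),np.round(c[0]),c[1:],np.round(onz(d,cv2.boxPoints(c),.092 if t=="hook" else .012),3).tolist())
E
```

```text
time: 3.22
ee_pos: [0.4595, -0.301, 0.2335]
eef_rot: [0.046, 0.999, -0.0, -0.0]
ft_force: [0.6, 1.5, 0.4]
width: 0.0868
grip_force: 0.0
hook 0.92 [456. 189. 138.  90.] [453. 189.] ((40.35552215576172, 142.6565399169922), 66.4676513671875) [[0.472, -0.249, 0.092], [0.426, -0.115, 0.092], [0.465, -0.095, 0.092], [0.515, -0.233, 0.092]]
hook 0.64 [325. 236.  23. 133.] [324. 234.] ((129.9171600341797, 20.950927734375), 87.95458984375) [[0.436, -0.315, 0.092], [0.437, -0.294, 0.092], [0.585, -0.301, 0.092], [0.584, -0.325, 0.092]]
hook_rest 0.91 [325. 201.  62.  94.] [325. 203.] ((86.48902893066406, 59.50220489501953), 88.21009063720703) [[0.434, -0.342, 0.012], [0.438, -0.267, 0.012], [0.557, -0.271, 0.012], [0.552, -0.353, 0.012]]
```

View pics/w1.png

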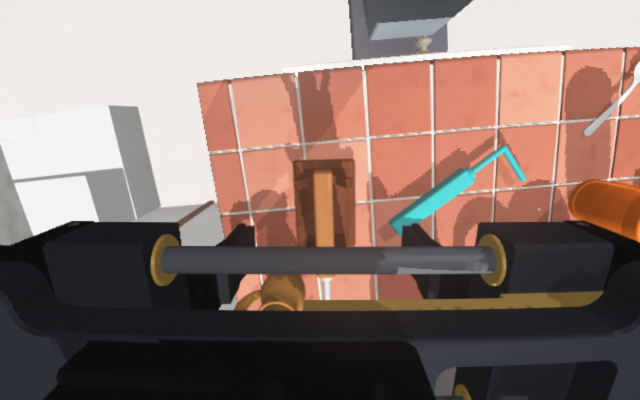

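The picture shows the handle running from about (323,170) to (325,248) and the shank at (326,285). I'll get the hook's axis from these.

```bash
python3 - <<'E'
from h import *
np.set_printoptions(precision=4,suppress=True)
d=r.camera("wrist");img=d["img"].astype(int)
o=[o for o in r.outline_of("hook","wrist") if abs(o["bbox"][0]-325)<15][0];m=o["mask"]
rows=[(np.mean(np.where(m[v])[0]),v,m[v].sum()) for v in range(168,300,4) if m[v].any()]
for u,v,n in rows: print(round(u,1),v,n,end="; ")
sel=[(u,v) for u,v,n in rows if v<246];P=onz(d,sel,.092);f=np.polyfit(P[:,0],P[:,1],1);print("\nhandle",P[[0,-1]],f,np.degrees(np.arctan(f[0])))
sh=[(u,v) for u,v,n in rows if v>274 and n<14]
if sh: Q=onz(d,sh,.085);print("shank",Q.mean(0),"axis at that x",np.polyval(f,Q.mean(0)[0]))
print("top row",np.where(m.any(1))[0][[0,-1]], onz(d,[(323,np.where(m.any(1))[0][0])],.092))
o=r.outline_of("hook_rest","wrist")[0]["mask"]
for v in(166,200,230,):
    w=np.where(o[v])[0];print(v,w.min(),w.max(),onz(d,[(w.min(),v),(w.max(),v)],.012).mean(0))
print(np.degrees(tool()[1].as_euler("xyz")),tool()[0])
E
```

```text
325.5 168 2; 319.5 172 20; 319.5 176 20; 319.5 180 20; 319.5 184 20; 319.5 188 20; 320.0 192 19; 320.0 196 19; 320.0 200 19; 320.0 204 19; 320.0 208 19; 320.0 212 19; 321.0 216 19; 321.0 220 19; 321.0 224 19; 321.0 228 19; 321.0 232 19; 321.5 236 18; 321.0 240 17; 320.5 244 14; 322.0 276 13; 322.5 280 8; 322.5 284 6; 322.5 288 6; 323.0 292 7; 323.5 296 6; 
handle [[ 0.4368 -0.2979  0.092 ]
 [ 0.5181 -0.3104  0.092 ]] [-0.0867 -0.2652] -4.954907899615912
shank [ 0.5731 -0.3131  0.085 ] axis at that x -0.3148763328645805
top row [168 299] [[ 0.4366 -0.3004  0.092 ]]
166 291 351 [ 0.4458 -0.305   0.012 ]
200 293 350 [ 0.4905 -0.3084  0.012 ]
230 294 351 [ 0.5323 -0.3109  0.012 ]
[179.9663   0.0138 175.0822] [ 0.4607 -0.2983  0.2335]
```

```bash
python3 -m pendant '[[-0.018,-0.003,0.02,0],[-0.018,-0.003,0.03,0],[0,0,0.03,0],[0,0,0.03,0],[0,0,0.03,0],[0,0,0.02,0],[0,0,0,0],[0,0,0,0]]' 0.6
python3 -m pendant '[[0,0,0,0],[0,0,0,0],[0,0,0,0],[0,0,0,0],[0,0,0,0],[0,0,0,0]]' 0 10; python3 -m pendant '[[0,0,0,0],[0,0,0,0]]' 0 55; python3 -c "
from h import *
print(r.read_state())"
```

```text
time: 4.18
ee_pos: [0.4954, -0.3079, 0.0733]
eef_rot: [0.044, 0.999, 0.0, -0.001]
ft_force: [1.1, -0.2, 1.1]
width: 0.0529
grip_force: 0.0
time: 4.68
ee_pos: [0.4957, -0.3086, 0.0739]
eef_rot: [0.044, 0.999, -0.0, 0.0]
ft_force: [-0.0, -1.7, 2.1]
width: 0.0199
grip_force: 3.5
time: 4.85
ee_pos: [0.4957, -0.3087, 0.0739]
eef_rot: [0.044, 0.999, -0.0, 0.0]
ft_force: [-1.0, 1.2, 5.5]
width: 0.0192
grip_force: 54.9
{'time': 4.85, 'joint_positions': array([-0.05800243,  0.44728995,  0.66621497,  1.77853985, -0.31836684,
        1.02505909,  2.21090263]), 'joint_vel': array([ 1.77297439e-03, -2.00296599e-04, -1.04243222e-06, -5.21031340e-04,
        1.17439901e-03,  3.43774521e-05, -7.82320787e-04]), 'joint_torque': array([ 5.63327596e-02, -5.11698604e+01,  1.08550653e+01, -3.11308336e+01,
        1.90102284e-03, -3.48918904e-01, -3.75091285e-02]), 'ee_pos': array([ 0.49573797, -0.30865375,  0.0739054 ]), 'eef_rot': array([ 4.38752529e-02,  9.99036982e-01, -6.71125872e-06,  2.67725442e-04]), 'ft_force': array([-1.00542044,  1.22299301,  5.47112032]), 'torque': array([0.14037961, 0.27349699, 0.03221901]), 'grip_force': 54.86314561218023, 'width': 0.019168317105231106}
```

```bash
python3 -m pendant '[[0,0,-0.01,0],[0,0,-0.02,0],[0,0,-0.03,0],[0,0,-0.03,0],[0,0,-0.03,0],[0,0,-0.03,0],[0,0,-0.01,0],[0,0,0,0]]'
python3 -m pendant '[[0.005,0.04,0,0],[0.005,0.04,0,0],[0.005,0.04,0,0],[0.005,0.04,0,0],[0.005,0.04,0,0],[0.005,0.04,0,0],[0.005,0.04,0,0],[0.005,0.04,0,0]]'
python3 -m pendant '[[0.005,0.04,0,0],[0.005,0.04,0,0],[0.005,0.04,0,0],[0.005,0.04,0,0],[0.005,0.02,0,0],[0,0,0,0],[0,0,0,0]]'
python3 - <<'E'
from h import *
for c in("wrist","side","scene"):
    d=r.camera(c);cv2.imwrite(f"pics/{c}2.png",d["img"][:,:,::-1])
    for t in("caddy","stop_rail","hook"):
        for o in r.outline_of(t,c)[:2]:print(c,t,round(o["score"],2),np.round(o["bbox"]))
a=cv2.imread("pics/wrist2.png");b=cv2.imread("pics/side2.png")[120:260,240:420]
cv2.imwrite("pics/c.png",a);cv2.imwrite("pics/d.png",cv2.resize(b,(770,599),interpolation=2))
E
```

```text
time: 5.52
ee_pos: [0.4964, -0.3093, 0.2364]
eef_rot: [0.044, 0.999, -0.001, 0.002]
ft_force: [-0.1, -0.3, -2.0]
width: 0.0194
grip_force: 54.9
time: 6.18
ee_pos: [0.4823, 0.0157, 0.232]
eef_rot: [0.044, 0.999, -0.0, -0.001]
ft_force: [1.3, -0.2, -1.5]
width: 0.0197
grip_force: 54.9
time: 6.77
ee_pos: [0.4734, 0.1962, 0.2315]
eef_rot: [0.042, 0.999, -0.001, -0.001]
ft_force: [0.0, -0.5, -1.6]
width: 0.0195
grip_force: 54.9
wrist hook 0.75 [101. 197. 105.  56.]
wrist hook 0.67 [328. 223.  44. 157.]
side caddy 0.78 [335. 184.  41.  30.]
side stop_rail 0.89 [290. 202.  35.  35.]
side hook 0.74 [290. 161.  48.  15.]
side hook 0.62 [335. 265.  47.  20.]
scene caddy 0.61 [308. 186.  45.  27.]
scene caddy 0.42 [295. 211.  32.  18.]
scene stop_rail 0.77 [297. 211.  32.  15.]
scene hook 0.58 [379. 234.  31.  10.]
scene hook 0.42 [290. 162.  17.  11.]
```

View pics/c.png

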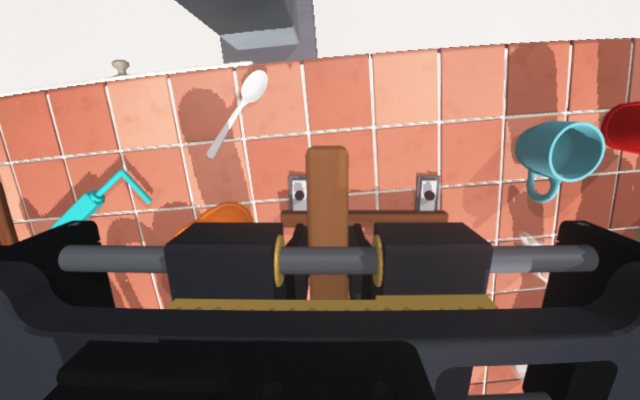

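View pics/d.png

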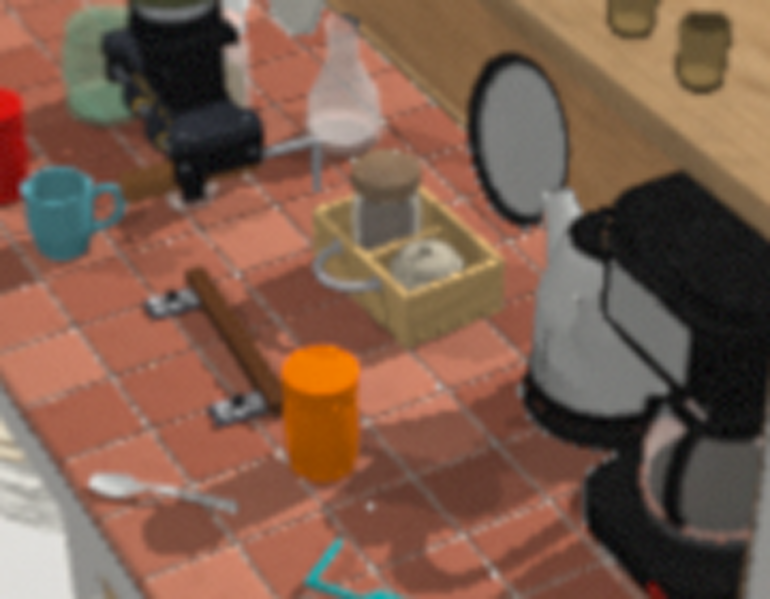

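The wrist picture shows the rail's front edge from (283,212) to (447,212), level with the tool's y axis. In the side crop the caddy's front top corners are at (317,208) and (407,295), the bow apex at about (318,266), and the hook tip at (318,190).

```bash
cat > fit.py <<'E'
from h import *
from scipy.optimize import least_squares
np.set_printoptions(precision=4,suppress=True)
def fit(d,obj,uv,x0):
    uv=np.array(uv,float);obj=np.array(obj)
    f=lambda q:(proj(d,np.c_[obj[:,:2]@np.array([[np.cos(q[2]),np.sin(q[2])],[-np.sin(q[2]),np.cos(q[2])]])+q[:2],obj[:,2]])-uv).ravel()
    s=least_squares(f,x0);return s.x[:2],np.degrees(s.x[2]),np.abs(s.fun).max()
CAD=[(-.055,.083,.06),(-.055,-.083,.06),(.055,-.083,.06),(-.055,-.083,0),(-.095,0,.047)]
RAIL=lambda c:[(c,.11,.02),(c,-.11,.02)]
E
python3 - <<'E'
from fit import *
d=r.camera("side");S=lambda l:[(240+u/4.278,120+v/4.278) for u,v in l]
print("caddy",fit(d,CAD[:4],S([(315,207),(407,297),(504,262),(410,345)]),[.72,.24,0]))
b=onz(d,S([(315,262)]),.047);print("bow outer",b)
print("rail right/left face pts",onz(d,S([(199,268),(283,398),(187,274),(268,409)]),[.02,.02,.02,.02]))
p,q,s=tool();print(p,q.as_euler("xyz",degrees=True)[2]);print("expected tip",proj(d,p+q.apply([-.115,0,.054-.008])),"seen",S([(318,190)]))
w=r.camera("wrist");P=onz(w,[(283,212),(447,212),(299,195),(428,195)],[.02,.02,.01,.01]);print("rail wrist",P,P[:2].mean(0),np.linalg.norm(P[1]-P[0]))
E
```

```text
caddy (array([0.7214, 0.2426]), np.float64(1.921643160993416), np.float64(0.8356390508188838))
bow outer [[0.63   0.2614 0.047 ]]
rail right/left face pts [[0.5462 0.3408 0.02  ]
 [0.5264 0.1297 0.02  ]
 [0.5321 0.3378 0.02  ]
 [0.508  0.123  0.02  ]]
[0.4747 0.1952 0.2336] 174.96125088485377
expected tip [[312.8924 164.5289]] seen [(314.33380084151474, 164.41327723235156)]
rail wrist [[0.5141 0.1337 0.02  ]
 [0.5328 0.347  0.02  ]
 [0.4957 0.1557 0.01  ]
 [0.5104 0.3253 0.01  ]] [0.5235 0.2404 0.02  ] 0.21412421643856347
```

```bash
python3 -m pendant '[[-0.02,0.02,0,0],[-0.02,0.02,0.02,0],[-0.015,0.02,0.02,0],[0,0,0.03,0],[0,0,0.02,0],[0,0,0,0],[0,0,0,0],[0,0,0,0]]'
python3 - <<'E'
from h import *
for c in("side","scene"):
    d=r.camera(c);cv2.imwrite(f"pics/{c}3.png",d["img"][:,:,::-1])
    p,q,s=tool();t=p+q.apply([-.115,0,.046]);print(p,t,proj(d,t),proj(d,[t[0],t[1],.049]))
a=cv2.imread("pics/side3.png")[140:230,260:380];b=cv2.imread("pics/scene3.png")[140:230,250:370]
cv2.imwrite("pics/e.png",cv2.resize(np.vstack([a,b])[:, :],(800,1200),interpolation=2)[:, :] if 0 else cv2.resize(np.hstack([a,b]),(800,300),interpolation=2))
E
```

```text
time: 8.13
ee_pos: [0.5354, 0.2504, 0.1452]
eef_rot: [0.044, 0.999, 0.001, 0.001]
ft_force: [0.0, 0.4, -1.6]
width: 0.0195
grip_force: 54.9
[0.53563732 0.25051015 0.14563163] [0.65030598 0.24047235 0.09990045] [[320.4287477  171.60594719]] [[320.59543027 182.03202434]]
[0.53560084 0.25054303 0.14562769] [0.65027469 0.2405219  0.09990587] [[300.13363926 173.78269627]] [[300.52271295 184.53755939]]
```

View pics/e.png

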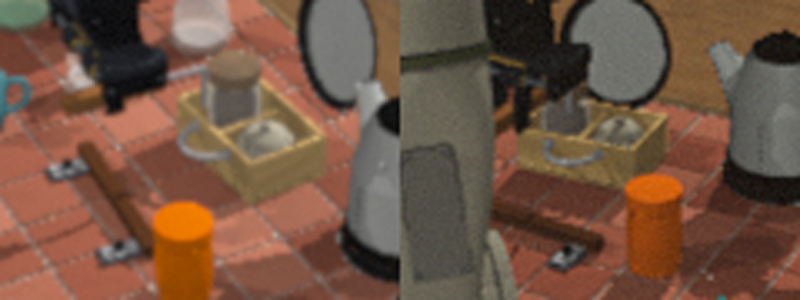

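The bow's hole is at about (205,142) in the side half and (572,150) in the scene half. The projected tip falls at (202,140) and (568,148), inside the hole, so I'll lower it.

```bash
python3 -m pendant '[[0,0,0.02,0],[0,0,0.02,0],[0,0,0.01,0],[0,0,0.01,0],[0,0,0.008,0],[0,0,0,0],[0,0,0,0]]'
python3 -m pendant '[[0.004,0,0,0],[0.004,0,0,0],[0.002,0,0,0],[0.002,0,0,0],[0.002,0,0,0],[0,0,0,0],[0,0,0,0]]'
```

```text
time: 8.82
ee_pos: [0.5349, 0.2503, 0.0759]
eef_rot: [0.044, 0.999, 0.0, 0.0]
ft_force: [-0.7, -0.1, -2.2]
width: 0.0194
grip_force: 54.9
time: 9.4
ee_pos: [0.5207, 0.2515, 0.0757]
eef_rot: [0.044, 0.999, 0.0, 0.0]
ft_force: [-0.4, -0.1, -1.4]
width: 0.0193
grip_force: 54.9
```

```bash
python3 -m pendant '[[0.002,0,0,0],[0.002,0,0,0],[0.002,0,0,0],[0.002,0,0,0],[0,0,0,0]]'
python3 -m pendant '[[0.002,0,0,0],[0.002,0,0,0],[0.002,0,0,0],[0.002,0,0,0],[0,0,0,0]]'
```

```text
time: 9.82
ee_pos: [0.513, 0.2521, 0.0757]
eef_rot: [0.044, 0.999, 0.0, 0.0]
ft_force: [2.9, -0.9, -2.8]
width: 0.0199
grip_force: 54.9
time: 10.23
ee_pos: [0.5044, 0.2529, 0.0756]
eef_rot: [0.044, 0.999, 0.0, -0.0]
ft_force: [3.3, 0.5, -2.0]
width: 0.02
grip_force: 54.9
```

```bash
python3 -m pendant '[[0.004,-0.001,0,0],[0.004,-0.002,0,0],[0.004,-0.002,0,0],[0.004,-0.002,0,0],[0.004,-0.002,0,0],[0.004,-0.002,0,0],[0.004,-0.002,0,0],[0.004,-0.002,0,0]]'
python3 -m pendant '[[0.004,-0.002,0,0],[0.004,-0.002,0,0],[0.004,-0.002,0,0],[0.004,-0.001,0,0],[0.004,0,0,0],[0.004,0,0,0],[0.002,0,0,0],[0,0,0,0]]'
python3 - <<'E'
from h import *
for c in("side","scene","wrist"):
    d=r.camera(c);cv2.imwrite(f"pics/{c}4.png",d["img"][:,:,::-1])
p,q,s=tool();t=p+q.apply([-.115,0,.046]);print(p,t,s["ft_force"])
a=cv2.imread("pics/side4.png")[150:230,260:360];cv2.imwrite("pics/f.png",cv2.resize(a,(750,600),interpolation=2))
E
```

```text
time: 10.9
ee_pos: [0.4712, 0.2406, 0.0756]
eef_rot: [0.044, 0.999, 0.0, 0.0]
ft_force: [3.9, 0.6, -2.9]
width: 0.0193
grip_force: 54.9
time: 11.57
ee_pos: [0.4444, 0.2361, 0.0755]
eef_rot: [0.044, 0.999, -0.0, -0.0]
ft_force: [1.5, 0.0, -1.8]
width: 0.0194
grip_force: 54.9
[0.44456775 0.23605158 0.07538992] [0.55907541 0.22598753 0.0292628 ] [-0.19053588 -0.31530742 -1.12590792]
```

View pics/f.png

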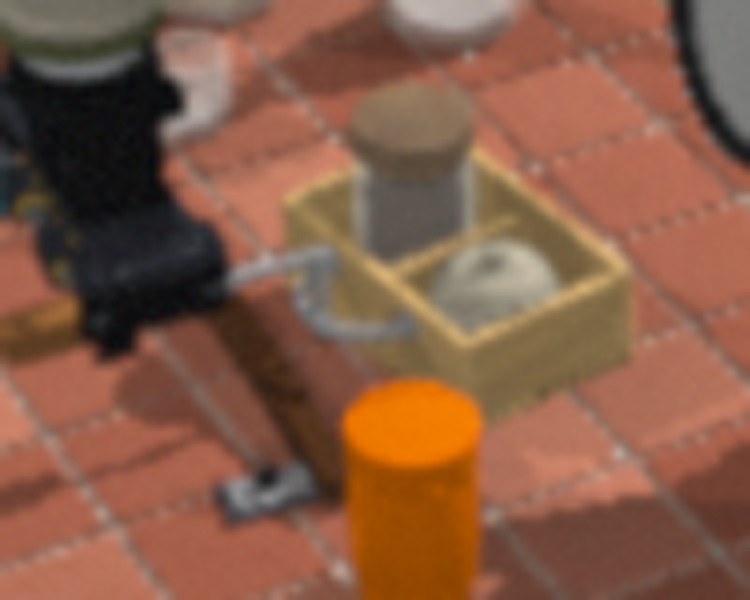

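The caddy's corners in the side crop are at (283,200), (468,343) and (632,265), and the bow is hooked. I'll fit the pose and refine the rail from the wrist view.

```bash
python3 - <<'E'
from fit import *
d=r.camera("side");S=lambda l:[(260+u/7.5,150+v/7.5) for u,v in l]
x,a,e=fit(d,CAD[:3]+[(.055,.083,.06)],S([(283,200),(468,345),(633,263),(480,150)]),[.65,.23,0])
c,s=np.cos(np.radians(5)),np.sin(np.radians(5));F=lambda p:np.array([c*p[0]-s*p[1],s*p[0]+c*p[1]])
print("caddy",x,a,e,"rail-frame",F(x),"hitch from fit",F(x+np.array([np.cos(np.radians(a)),np.sin(np.radians(a))])*-.085))
w=r.camera("wrist")
for t in("stop_rail",):
    for o in r.outline_of(t,"wrist")[:2]:
        print(t,o["score"],np.round(o["bbox"]))
# screws-end corners by same approach in wrist2
im=w["img"][60:330,150:500];cv2.imwrite("pics/g.png",cv2.resize(im[:,:,::-1],(777,599),interpolation=2))
E
```

```text
caddy [0.6496 0.2279] 4.7685723903754855 2.8911219204875636 rail-frame [0.6272 0.2836] hitch from fit [0.5435 0.2692]
```

View pics/g.png

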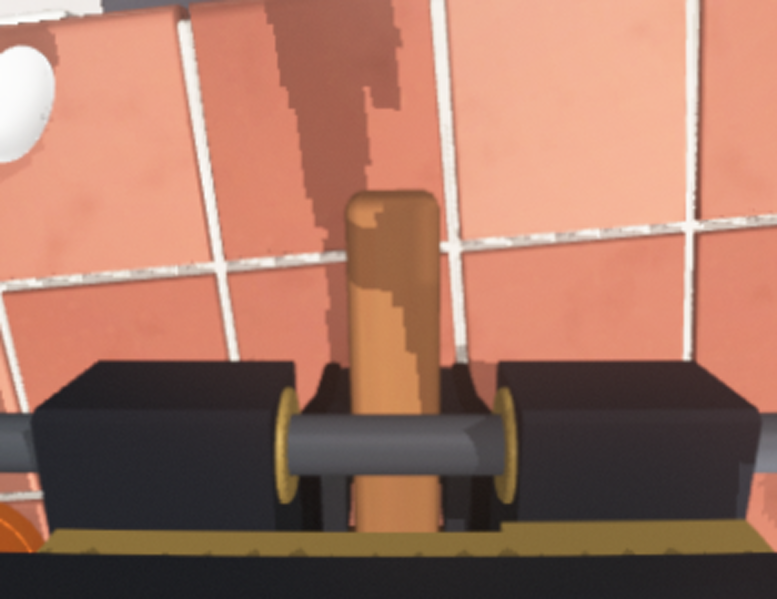

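```bash
cat >> fit.py <<'E'
c5,s5=np.cos(np.radians(5)),np.sin(np.radians(5));F=lambda p:np.array([c5*p[0]-s5*p[1],s5*p[0]+c5*p[1]])
def cal(name):
    return r.camera(name)
E
python3 - <<'E'
from fit import *
d=r.camera("side");S=lambda l:[(260+u/7.5,150+v/7.5) for u,v in l]
for pts in ([0,1,2],[0,1],):
    uv=S([(283,200),(468,345),(633,263)])
    x,a,e=fit(d,[CAD[i] for i in pts],[uv[i] for i in pts],[.65,.23,0]);print("caddy",x,a,e,F(x))
print(onz(d,S([(283,200),(468,345),(633,263),(480,150)]),.06))
# rail in old wrist2 (camera pose from TCP then)
im=cv2.imread("pics/wrist2.png");hsv=cv2.cvtColor(im,cv2.COLOR_BGR2HSV)
for v in(208,210,212,214,216,218,220): print(v,[tuple(int(k) for k in im[v,u]) for u in(279,281,283,285,287)],"|",[tuple(int(k) for k in im[v,u]) for u in(443,445,447,449,451)])
E
```

```text
caddy [0.6478 0.235 ] 8.706295713325757 0.5067881875870057 [0.6249 0.2906]
caddy [0.6481 0.2334] 8.18968903237108 0.40934848549554204 [0.6253 0.289 ]
[[0.5812 0.3048 0.06  ]
 [0.606  0.1456 0.06  ]
 [0.7144 0.1635 0.06  ]
 [0.6951 0.2927 0.06  ]]
208 [(109, 132, 213), (87, 106, 174), (86, 106, 173), (87, 105, 173), (82, 99, 162)] | [(122, 149, 230), (124, 150, 231), (124, 150, 231), (125, 150, 231), (126, 151, 231)]
210 [(113, 138, 222), (82, 100, 164), (57, 73, 117), (57, 72, 117), (54, 69, 112)] | [(82, 102, 167), (114, 138, 220), (124, 150, 231), (125, 150, 231), (125, 150, 231)]
212 [(118, 144, 227), (61, 76, 125), (41, 54, 86), (41, 55, 86), (41, 55, 86)] | [(44, 57, 91), (58, 74, 121), (105, 128, 206), (124, 150, 231), (124, 150, 231)]
214 [(107, 131, 212), (56, 75, 124), (52, 72, 117), (54, 73, 118), (52, 72, 118)] | [(56, 76, 124), (55, 76, 124), (65, 88, 144), (119, 144, 227), (125, 150, 231)]
216 [(104, 126, 204), (60, 83, 134), (58, 83, 134), (59, 85, 135), (58, 83, 134)] | [(60, 85, 140), (61, 86, 141), (66, 90, 151), (120, 144, 228), (122, 148, 232)]
218 [(105, 128, 205), (60, 82, 135), (59, 84, 136), (58, 84, 135), (59, 84, 137)] | [(61, 87, 141), (61, 86, 141), (74, 99, 163), (121, 145, 229), (123, 149, 232)]
220 [(105, 127, 207), (61, 82, 135), (57, 81, 134), (58, 82, 134), (56, 81, 133)] | [(56, 80, 130), (57, 80, 131), (77, 101, 165), (120, 146, 230), (123, 149, 231)]
```

```bash
python3 -m pendant '[[0.003,0.001,0,0],[0.003,0.001,0,0],[0.003,0.001,0,0],[0.003,0.001,0,0],[0.003,0.002,0,0],[0.003,0.002,0,0],[0.003,0.001,0,0],[0,0,0,0]]'
python3 - <<'E'
from fit import *
d=r.camera("side");cv2.imwrite("pics/side5.png",d["img"][:,:,::-1])
p,q,s=tool();t=p+q.apply([-.115,0,.046]);print(p,F(t),s["ft_force"])
cv2.imwrite("pics/i.png",cv2.resize(cv2.imread("pics/side5.png")[150:230,260:360],(750,600),interpolation=2))
E
```

```text
time: 12.58
ee_pos: [0.4242, 0.2473, 0.0755]
eef_rot: [0.043, 0.999, 0.0, -0.0]
ft_force: [1.3, 0.9, -3.2]
width: 0.0195
grip_force: 54.9
[0.4243 0.2472 0.0755] [0.5161 0.2832] [ 0.1845 -0.058  -2.1485]
```

View pics/i.png

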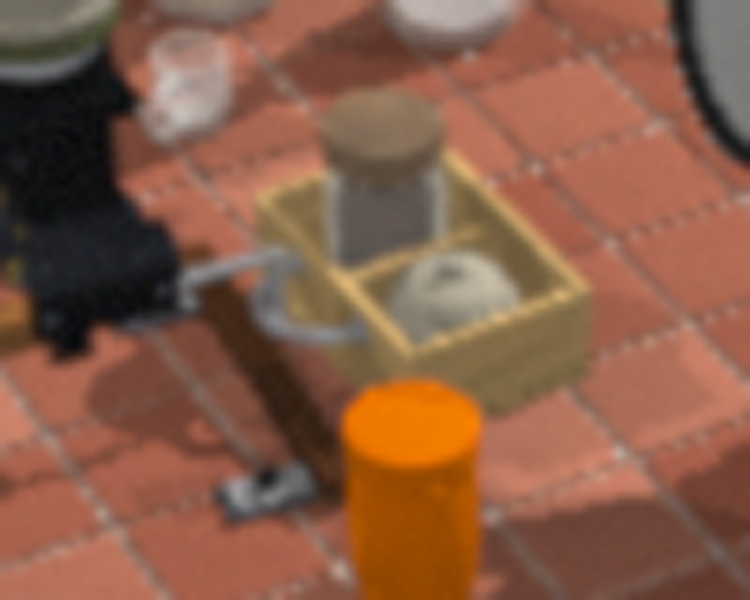

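The caddy's front corners are now at (257,198) and (410,357), with the back right one at (592,290).

```bash
python3 - <<'E'
from fit import *
d=r.camera("side");S=lambda l:[(260+u/7.5,150+v/7.5) for u,v in l]
uv=S([(257,198),(410,357),(592,290)])
for n in(3,2):
    x,a,e=fit(d,CAD[:n],uv[:n],[.63,.23,0]);print(x,a+5,e,F(x),"corner",F(onz(d,uv[:1],.06)[0]),"hitch",F(x)+.085*np.array([-np.cos(np.radians(a+5)),-np.sin(np.radians(a+5))]))
E
```

```text
[0.6275 0.2348] 6.620324238331702 0.36559569691209504 [0.6047 0.2886] corner [0.5405 0.3619] hitch [0.5202 0.2788]
[0.6279 0.2343] 6.608381469730357 0.33978469259727717 [0.6051 0.2882] corner [0.5405 0.3619] hitch [0.5206 0.2784]
```

```bash
python3 -m pendant '[[0.0015,0.0003,0,0],[0.0015,0.0003,0,0],[0.0015,0.0003,0,0],[0.0015,0.0003,0,0],[0.0015,0.0003,0,0],[0.0015,0,0,0],[0.001,0,0,0],[0.001,0,0,0]]'
python3 -m pendant '[[0.001,0,0,0],[0.001,0,0,0],[0.001,0,0,0]]'
python3 -m pendant '[[0.001,0,0,0],[0.001,0,0,0],[0.001,0,0,0]]'
python3 -m pendant '[[0.001,0,0,0],[0.001,0,0,0]]'
```

```text
time: 13.35
ee_pos: [0.4141, 0.2494, 0.0756]
eef_rot: [0.044, 0.999, 0.0, 0.0]
ft_force: [4.8, 0.1, -3.1]
width: 0.0198
grip_force: 54.9
time: 13.6
ee_pos: [0.4111, 0.2496, 0.0756]
eef_rot: [0.044, 0.999, 0.0, 0.0]
ft_force: [5.1, 0.2, -2.9]
width: 0.0196
grip_force: 54.9
time: 13.85
ee_pos: [0.4081, 0.2498, 0.0756]
eef_rot: [0.044, 0.999, 0.0, 0.0]
ft_force: [4.7, -0.5, -3.0]
width: 0.0194
grip_force: 54.9
time: 14.02
ee_pos: [0.4061, 0.2499, 0.0755]
eef_rot: [0.044, 0.999, 0.0, -0.0]
ft_force: [5.1, 0.9, -3.7]
width: 0.0198
grip_force: 54.9
```

```bash
for i in 1 2; do :; done; python3 -m pendant '[[0.001,0,0,0],[0.001,0,0,0]]' | grep -E "pos|ft"
python3 -m pendant '[[0.001,0,0,0],[0.001,0,0,0]]' | grep -E "pos|ft"
python3 -c "
from fit import *
p,q,s=tool();print(F(p+q.apply([-.115,0,.046])))
d=r.camera('side');cv2.imwrite('pics/side6.png',d['img'][:,:,::-1])
m=r.outline_of('caddy','side');print([np.round(o['bbox'],1) for o in m[:2]])"
```

```text
ee_pos: [0.4041, 0.2501, 0.0755]
ft_force: [4.6, -0.0, -3.7]
ee_pos: [0.4021, 0.2503, 0.0756]
ft_force: [6.1, -0.4, -4.0]
[0.4938 0.2844]
[array([311.9, 189.1,  43.1,  32.2])]
```

```bash
for k in 1; do python3 -m pendant '[[0.0007,0,0,0],[0.0007,0,0,0]]' | grep -E "pos|ft"; done
python3 -m pendant '[[0.0007,0,0,0],[0.0007,0,0,0]]' | grep -E "pos|ft"
python3 -m pendant '[[0.0007,0,0,0],[0.0007,0,0,0]]' | grep -E "pos|ft"
```

```text
ee_pos: [0.4011, 0.2505, 0.0757]
ft_force: [6.3, -0.0, -4.4]
ee_pos: [0.3998, 0.2508, 0.0757]
ft_force: [5.7, 2.2, -3.9]
ee_pos: [0.3984, 0.2511, 0.0758]
ft_force: [6.7, 1.6, -4.3]
```

```bash
python3 -m pendant '[[0.0006,0,0,0],[0.0006,0,0,0]]' | grep -E "pos|ft"
python3 -m pendant '[[0.0006,0,0,0],[0.0006,0,0,0]]' | grep -E "pos|ft"
python3 -c "
from fit import *
p,q,s=tool();print(F(p+q.apply([-.115,0,.046])))
d=r.camera('side');cv2.imwrite('pics/side7.png',d['img'][:,:,::-1])
g=cv2.resize(d['img'][150:230,245:345,::-1],(750,600),interpolation=2);cv2.imwrite('pics/j.png',g)"
```

```text
ee_pos: [0.3973, 0.2514, 0.0758]
ft_force: [7.4, 1.5, -4.2]
ee_pos: [0.396, 0.251, 0.0758]
ft_force: [5.6, -0.4, -1.7]
[0.4877 0.2845]
```

View pics/j.png

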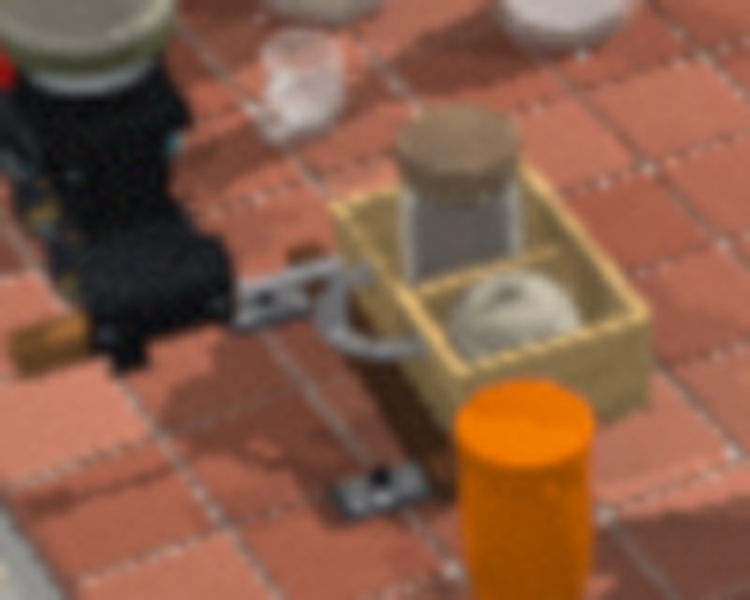

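The caddy is nearly at the bar. Its front corners are at (333,205) and (458,370) and the back right one at (650,312).

```bash
python3 - <<'E'
from fit import *
d=r.camera("side");S=lambda l:[(245+u/7.5,150+v/7.5) for u,v in l]
uv=S([(333,205),(458,370),(650,312)])
x,a,e=fit(d,CAD[:3],uv,[.6,.23,0]);print(x,a+5,e,F(x),"hitch",F(x)+.085*np.array([-np.cos(np.radians(a+5)),-np.sin(np.radians(a+5))]))
x,a,e=fit(d,CAD[:2],uv[:2],[.6,.23,0]);print(x,a+5,F(x))
E
```

```text
[0.6009 0.2363] 1.734099375481705 0.6482301124265746 [0.5781 0.2877] hitch [0.4931 0.2852]
[0.6013 0.2352] 1.6421907287236253 [0.5786 0.2867]
```

```bash
python3 -m pendant '[[0.0006,0,0,0],[0.0006,0,0,0]]' | grep -E "pos|ft"
python3 -m pendant '[[0.0005,0,0,0],[0.0005,0,0,0]]' | grep -E "pos|ft"
python3 - <<'E'
from fit import *
d=r.camera("side")
for f in("side0","side2"):
    im=cv2.imread(f"pics/{f}.png");h=cv2.cvtColor(im,cv2.COLOR_BGR2HSV)
    m=((h[...,1]<60)&(h[...,2]>60)).astype(np.uint8);m[:180]=0;m[225:]=0;m[:,:268]=0;m[:,312:]=0
    n,l,st,ce=cv2.connectedComponentsWithStats(m)
    for i in range(1,n):
        if st[i,4]>12: print(f,st[i],ce[i],F(onz(d,[ce[i]],.008)[0]))
E
```

```text
ee_pos: [0.3951, 0.2512, 0.0759]
ft_force: [6.4, 0.1, -2.5]
ee_pos: [0.3942, 0.2514, 0.076]
ft_force: [8.8, 0.6, -3.8]
side0 [274 188  13   6  53] [279.8302 190.566 ] [0.4758 0.3636]
side0 [289 212  13   7  63] [295.2698 215.1746] [0.4758 0.1941]
side2 [274 188  13   6  55] [279.9273 190.5455] [0.4762 0.3636]
side2 [289 212  13   7  62] [295.2097 215.1452] [0.4756 0.1944]
```

```bash
cat > sil.py <<'E'
from fit import *
from scipy.optimize import minimize
def sil(d,x0,verbose=0):
    im=d["img"][:,:,::-1].copy();h=cv2.cvtColor(im,cv2.COLOR_BGR2HSV).astype(int)
    up=6;u0,v0,u1,v1=240,150,350,235
    H=h[v0:v1,u0:u1];wood=((H[...,0]>=16)&(H[...,0]<=30)&(H[...,1]>70)&(H[...,2]>70));tile=((H[...,0]<=11)|(H[...,0]>170))&(H[...,1]>90)&(H[...,2]>50)
    org=(H[...,1]>220)&(H[...,2]>150);org=cv2.dilate(org.astype(np.uint8),np.ones((3,3)))>0;wood&=~org;tile&=~org
    n,l,st,_=cv2.connectedComponentsWithStats(wood.astype(np.uint8));k=1+st[1:,4].argmax();wood=l==k
    B=np.array([(a*.055,b*.083,z) for a in(-1,1) for b in(-1,1) for z in(0,.06)])
    def cost(q):
        a=np.radians(q[2]-5);R2=np.array([[np.cos(a),np.sin(a)],[-np.sin(a),np.cos(a)]])
        c=np.array([c5*q[0]+s5*q[1],-s5*q[0]+c5*q[1]])
        uv=(proj(d,np.c_[B[:,:2]@R2+c,B[:,2]])+.5-[u0,v0])*up
        m=np.zeros(((v1-v0)*up,(u1-u0)*up),np.uint8);cv2.fillConvexPoly(m,cv2.convexHull(np.round(uv*16).astype(np.int32)),255,shift=4)
        c=cv2.resize(m,(u1-u0,v1-v0),interpolation=cv2.INTER_AREA)/255.
        return (wood*(1-c)).sum()+(tile*c).sum()
    best=min((minimize(cost,np.array(x0)+o,method="Nelder-Mead",options=dict(initial_simplex=np.array(x0)+o+np.array([[0,0,0],[.004,0,0],[0,.004,0],[0,0,4]]))) for o in([0,0,0],[.003,-.004,2],[-.003,.004,-2])),key=lambda s:s.fun)
    return best.x,best.fun
E
python3 - <<'E'
from sil import *
d=r.camera("side");print(sil(d,[.576,.284,1]))
import copy
e=dict(d);e["img"]=cv2.imread("pics/side5.png")[:,:,::-1];print("side5",sil(e,[.604,.288,6]))
p,q,s=tool();print(F(p+q.apply([-.115,0,.046])),s["ft_force"])
E
```

```text
(array([ 0.5757,  0.2893, -0.2951]), np.float64(16.77647058823529))
side5 (array([0.6039, 0.2952, 6.1543]), np.float64(5.188235294117647))
[0.4859 0.2849] [ 6.3769 -0.4639 -3.4813]
```

```bash
sed -i 's/def sil(d,x0,verbose=0):/def sil(d,x0,win=(240,150,350,235),lo=16,dbg=0):/; s/u0,v0,u1,v1=240,150,350,235/u0,v0,u1,v1=win/; s/H\[...,0\]>=16/H[...,0]>=lo/' sil.py
python3 - <<'E'
from sil import *
d=r.camera("side");c=r.camera("scene")
im=d["img"];h=cv2.cvtColor(im,cv2.COLOR_RGB2HSV)
for (u,v) in [(305,168),(310,170),(315,194),(312,198),(330,194),(292,182),(296,186)]: print((u,v),im[v,u],h[v,u])
for lo in(16,19,21): print(lo,"side",sil(d,[.576,.286,0],lo=lo),"scene",sil(c,[.576,.286,0],(255,140,370,235),lo=lo))
for o in r.outline_of("caddy","scene")[:1]:print(o["bbox"])
E
```

```text
(305, 168) [141 115  91] [ 14  90 141]
(310, 170) [135 110  86] [ 15  93 135]
(315, 194) [157 149 131] [ 21  42 157]
(312, 198) [154 128  90] [ 18 106 154]
(330, 194) [143 114  76] [ 17 119 143]
(292, 182) [150 123  80] [ 18 119 150]
(296, 186) [157 129  85] [ 18 117 157]
16 side (array([ 0.576 ,  0.2891, -0.5496]), np.float64(13.894117647058824)) scene (array([ 0.5742,  0.291 , -2.3699]), np.float64(15.705882352941178))
19 side (array([ 0.5758,  0.2894, -0.9672]), np.float64(13.992156862745098)) scene (array([ 0.5734,  0.3001, -5.8712]), np.float64(7.749019607843137))
21 side (array([ 0.5758,  0.2894, -0.9672]), np.float64(15.992156862745098)) scene (array([ 0.5734,  0.3001, -5.8712]), np.float64(7.749019607843137))
[301.9, 195.2, 38.3, 26.7]
```

```bash
python3 - <<'E'
from sil import *
d=r.camera("side")
W=lambda x,y,z:np.array([c5*x+s5*y,-s5*x+c5*y,z])
for f in("side0","side2"):
    im=cv2.imread(f"pics/{f}.png").astype(np.float32)
    for x in(.506,.511,.516):
        ys=np.arange(.372,.410,.002);uv=proj(d,[W(x,y,.02) for y in ys]).astype(np.float32)
        print(f,x,[int(k) for k in cv2.remap(im,uv[None,:,0],uv[None,:,1],1)[0][:,2]])
    # across profile mid bar
    xs=np.arange(.48,.545,.004)
    for y in(.25,.33):
        uv=proj(d,[W(x,y,.02) for x in xs]).astype(np.float32);print(" across",y,[int(k) for k in cv2.remap(im,uv[None,:,0],uv[None,:,1],1)[0][:,2]])
E
```

```text
side0 0.506 [92, 90, 89, 88, 88, 89, 91, 94, 97, 106, 116, 125, 136, 143, 150, 157, 161, 164, 166]
side0 0.511 [99, 98, 97, 96, 96, 97, 98, 99, 106, 112, 119, 128, 136, 144, 152, 158, 162, 166, 170]
side0 0.516 [111, 110, 110, 112, 112, 112, 112, 114, 119, 124, 130, 137, 144, 153, 158, 163, 168, 173, 174]
 across 0.25 [103, 104, 103, 91, 73, 74, 86, 92, 95, 108, 134, 144, 128, 116, 111, 127, 148]
 across 0.33 [85, 84, 81, 72, 62, 68, 81, 84, 87, 101, 134, 152, 165, 166, 161, 142, 126]
side2 0.506 [96, 95, 94, 94, 95, 96, 99, 103, 108, 119, 131, 142, 155, 161, 167, 172, 175, 175, 175]
side2 0.511 [96, 96, 97, 97, 98, 100, 100, 102, 112, 121, 131, 142, 150, 160, 167, 172, 174, 175, 176]
side2 0.516 [114, 113, 112, 115, 115, 115, 115, 120, 127, 134, 141, 149, 156, 165, 170, 173, 175, 177, 177]
 across 0.25 [127, 126, 125, 110, 83, 77, 87, 92, 97, 110, 134, 144, 136, 133, 132, 146, 170]
 across 0.33 [93, 93, 86, 77, 72, 79, 93, 96, 97, 110, 135, 152, 164, 166, 161, 141, 127]
```

```bash
python3 -m pendant '[[-0.001,-0.002,0,0],[0,-0.002,0,0],[0,-0.002,0,0],[0,-0.002,0,0]]' 0 60 | grep -E "pos|ft"
python3 -m pendant '[[0,-0.002,0,0],[0,-0.002,0,0]]' | grep -E "pos|ft"
python3 -c "
from sil import *
p,q,s=tool();print(F(p+q.apply([-.115,0,.046])),s['ft_force'],sil(r.camera('side'),[.576,.286,0]))"
```

```text
ee_pos: [0.3944, 0.2444, 0.0762]
ft_force: [7.8, 5.8, -2.9]
ee_pos: [0.3945, 0.2409, 0.0765]
ft_force: [7.4, 7.6, -1.8]
[0.4872 0.2747] [ 7.4444  7.6004 -1.8195] (array([0.5758, 0.2889, 0.9645]), np.float64(14.964705882352941))
```

```bash
python3 -m pendant '[[-0.001,0,0,0],[-0.001,0,0,0],[-0.001,-0.001,0,0],[-0.001,-0.001,0,0]]' | grep -E "pos|ft"
python3 -m pendant '[[0,-0.001,0,0],[0,-0.001,0,0],[0,-0.001,0,0]]' | grep -E "pos|ft"
python3 -c "
from sil import *
p,q,s=tool();print(F(p+q.apply([-.115,0,.046])),s['ft_force'],s['torque'],sil(r.camera('side'),[.576,.286,0]))"
```

```text
ee_pos: [0.3971, 0.2376, 0.0759]
ft_force: [1.9, 3.6, -0.9]
ee_pos: [0.3974, 0.2348, 0.076]
ft_force: [4.6, 8.2, -1.5]
[0.4905 0.2687] [ 4.6349  8.1917 -1.4815] [ 1.8805 -1.0812  0.8565] (array([ 0.5748,  0.2891, -0.0744]), np.float64(13.082352941176472))
```

```bash
python3 -m pendant '[[-0.001,0,0,0],[-0.001,-0.001,0,0],[-0.001,-0.001,0,0]]' | grep -E "pos|ft"
python3 -m pendant '[[0,-0.001,0,0],[0,-0.001,0,0]]' | grep -E "pos|ft"
python3 -m pendant '[[0,-0.001,0,0],[0,-0.001,0,0]]' | grep -E "pos|ft"
python3 -c "
from sil import *
d=r.camera('wrist');o=[o for o in r.outline_of('hook','wrist') if abs(o['bbox'][0]-325)<30]
if o:
    m=o[0]['mask'];P=[(np.mean(np.where(m[v])[0]),v) for v in range(150,215,4) if m[v].any()];Q=onz(d,P,.095);print('handle yaw',np.degrees(np.arctan(np.polyfit(Q[:,0],Q[:,1],1)[0])))
p,q,s=tool();print(F(p+q.apply([-.115,0,.046])),s['ft_force'],sil(r.camera('side'),[.576,.286,0]))"
```

```text
ee_pos: [0.3995, 0.2323, 0.0757]
ft_force: [1.7, 6.0, 0.0]
ee_pos: [0.3998, 0.2307, 0.0759]
ft_force: [3.3, 7.5, -1.4]
ee_pos: [0.3999, 0.2293, 0.0762]
ft_force: [4.8, 9.5, -2.0]
handle yaw -2.139327071227557
[0.4935 0.2631] [ 4.5618  6.4078 -2.0098] (array([0.576 , 0.2876, 0.9001]), np.float64(9.686274509803923))
```

```bash
python3 -m pendant '[[-0.002,0,0,0],[-0.002,-0.001,0,0],[-0.002,-0.001,0,0],[-0.002,-0.001,0,0]]' | grep -E "pos|ft"
python3 -m pendant '[[0,-0.001,0,0],[0,-0.001,0,0],[0,-0.001,0,0]]' | grep -E "pos|ft"
python3 -c "
from sil import *
p,q,s=tool();print(F(p+q.apply([-.115,0,.046])),s['ft_force'],sil(r.camera('side'),[.576,.286,0]))"
```

```text
ee_pos: [0.4065, 0.2243, 0.0755]
ft_force: [-0.2, 5.4, -1.1]
ee_pos: [0.4073, 0.2219, 0.0759]
ft_force: [4.8, 7.7, -3.4]
[0.5015 0.2567] [ 4.8438  7.7226 -3.4274] (array([0.5761, 0.2863, 0.261 ]), np.float64(10.309803921568628))
```

```bash
python3 -m pendant '[[-0.001,-0.001,0,0],[-0.001,-0.001,0,0],[0,-0.001,0,0],[0,-0.001,0,0]]' | grep -E "pos|ft"
python3 -c "
from sil import *
print(sil(r.camera('side'),[.576,.286,0]))"
python3 -m pendant '[[-0.001,-0.001,0,0],[0,-0.001,0,0],[0,-0.001,0,0]]' | grep -E "pos|ft"
python3 -c "
from sil import *
p,q,s=tool();print(F(p+q.apply([-.115,0,.046])),s['ft_force'],sil(r.camera('side'),[.576,.286,0]),s['time'])"
```

```text
ee_pos: [0.4084, 0.2178, 0.0757]
ft_force: [2.5, 6.8, -1.1]
(array([0.5762, 0.2843, 1.3196]), np.float64(8.831372549019608))
ee_pos: [0.4092, 0.2147, 0.0757]
ft_force: [2.8, 6.8, -1.7]
[0.5039 0.2498] [ 2.8218  6.7905 -1.7417] (array([0.5774, 0.2829, 1.439 ]), np.float64(7.458823529411765)) 19.2
```

```bash
python3 -m pendant '[[0,0.005,0,0],[0,0.005,0,0],[0,0.005,0,0],[0,0.005,0,0],[0,0.005,0,0],[0,0.002,0,0],[0,0,0,0]]' | grep -E "pos|ft"
python3 -c "
from sil import *
d=r.camera('wrist');o=[o for o in r.outline_of('hook','wrist') if abs(o['bbox'][0]-325)<40]
if o:
    m=o[0]['mask'];P=[(np.mean(np.where(m[v])[0]),v) for v in range(150,215,4) if m[v].any()];Q=onz(d,P,.095);print('handle yaw',np.degrees(np.arctan(np.polyfit(Q[:,0],Q[:,1],1)[0])))
    print([int(m[v].sum()) for v in range(140,225,5)])
for c,w in(('side',(240,150,350,235)),('scene',(255,140,370,235))): print(sil(r.camera(c),[.576,.283,1],w))
print(r.read_state()['torque'])"
```

```text
ee_pos: [0.4114, 0.2409, 0.0754]
ft_force: [-0.5, 0.1, -1.7]
handle yaw -3.319938888786464
[0, 13, 39, 41, 41, 42, 42, 42, 41, 42, 42, 41, 41, 42, 41, 40, 40]
(array([0.5769, 0.2818, 1.5335]), np.float64(4.984313725490196))
(array([ 0.5765,  0.2803, -0.5321]), np.float64(16.470588235294116))
[ 0.0503  0.0027 -0.0019]
```

```bash
python3 -m pendant '[[0.002,0,0,0],[0.002,0,0,0],[0.002,0,0,0],[0.002,0,0,0],[0.002,0,0,0],[0,0,0,0]]' | grep -E "pos|ft"
for i in a; do python3 -m pendant '[[0.001,0,0,0],[0.001,0,0,0],[0,0,0,0]]' | grep -E "pos|ft"; done
python3 -m pendant '[[0.001,0,0,0],[0.001,0,0,0],[0,0,0,0]]' | grep -E "pos|ft"
```

```text
ee_pos: [0.4011, 0.2414, 0.0755]
ft_force: [0.1, -0.6, -2.6]
ee_pos: [0.3995, 0.2416, 0.0756]
ft_force: [-0.2, 0.4, -1.2]
ee_pos: [0.3974, 0.2417, 0.0755]
ft_force: [-0.6, -0.1, -2.5]
```

```bash
python3 -m pendant '[[0.001,0,0,0],[0,0,0,0]]' | grep -E "pos|ft"
```

```text
ee_pos: [0.3965, 0.2418, 0.0755]
ft_force: [0.4, -0.2, -2.0]
```

```bash
for i in a; do python3 -m pendant '[[0.0007,0,0,0],[0.0007,0,0,0],[0,0,0,0]]' | grep -E "pos|ft"; done
python3 -m pendant '[[0.0007,0,0,0],[0.0007,0,0,0],[0,0,0,0]]' | grep -E "pos|ft"
```

```text
ee_pos: [0.3958, 0.2419, 0.0757]
ft_force: [4.1, -0.7, -3.5]
ee_pos: [0.3946, 0.2422, 0.0758]
ft_force: [4.5, 1.6, -4.3]
```

```bash
python3 -m pendant '[[0.0007,0,0,0],[0.0007,0,0,0],[0,0,0,0]]' | grep -E "pos|ft"
python3 -m pendant '[[0.0005,0,0,0],[0.0005,0,0,0],[0,0,0,0]]' | grep -E "pos|ft"
python3 -c "
from sil import *
print(sil(r.camera('side'),[.576,.283,0]))"
```

```text
ee_pos: [0.3937, 0.2424, 0.076]
ft_force: [7.2, 0.5, -5.5]
ee_pos: [0.3936, 0.2424, 0.0761]
ft_force: [12.3, 0.9, -5.7]
(array([0.5762, 0.2798, 0.6646]), np.float64(15.733333333333333))
```

```bash
python3 -m pendant '[[-0.0003,0,0,0],[0,0,0,0],[0,0,0,0],[0,0,0,0]]' | grep -E "pos|ft"
python3 - <<'E'
from sil import *
for c,w in(('side',(240,150,350,235)),('scene',(255,140,370,235))):
    ds=[r.camera(c) for _ in range(4)];m=dict(ds[0]);m["img"]=np.mean([x["img"] for x in ds],0).round().astype(np.uint8)
    for lo in(15,17): print(c,[np.round(sil(m,x,w,lo=lo)[0],4).tolist() for x in([.576,.28,0],[.576,.287,0])])
p,q,s=tool();print(F(p+q.apply([-.115,0,.046])),s["ft_force"])
E
```

```text
ee_pos: [0.3936, 0.2424, 0.076]
ft_force: [11.2, 0.7, -6.7]
side [[0.5755, 0.2798, 0.6646], [0.5754, 0.28, 0.6314]]
side [[0.5751, 0.2804, -0.0655], [0.5749, 0.2805, 0.0937]]
scene [[0.573, 0.2853, -4.343], [0.5733, 0.2959, -6.2855]]
scene [[0.5734, 0.2806, -1.4299], [0.5738, 0.2805, -1.7402]]
[0.4862 0.2758] [10.3532  0.5291 -6.2876]
```

```bash
python3 -m pendant '[[-0.003,0,0,0],[-0.004,0.003,0,0],[-0.004,0.004,0,0],[-0.003,0.004,0,0],[-0.002,0.004,0,0],[0,0.004,0,0],[0,0.003,0,0],[0,0,0,0]]' | grep -E "pos|ft"
python3 -m pendant '[[0,0.001,0,0],[0,0.001,0,0],[0,0.001,0,0],[0,0.001,0,0]]' | grep -E "pos|ft"
python3 -m pendant '[[0,0.001,0,0],[0,0.001,0,0]]' | grep -E "pos|ft"
python3 -c "
from sil import *
print(sil(r.camera('side'),[.576,.282,0],lo=17))"
```

```text
ee_pos: [0.4095, 0.2633, 0.0754]
ft_force: [0.7, -0.6, -2.4]
ee_pos: [0.4096, 0.2657, 0.0753]
ft_force: [-1.4, -5.3, -0.1]
ee_pos: [0.4098, 0.2671, 0.0751]
ft_force: [-0.9, -8.3, -0.2]
(array([0.5753, 0.2802, 0.7421]), np.float64(9.074509803921568))
```

```bash
python3 -m pendant '[[0,0.001,0,0],[0,0.001,0,0]]' | grep -E "pos|ft"
python3 -m pendant '[[0,0.001,0,0],[0,0.001,0,0]]' | grep -E "pos|ft"
python3 -c "
from sil import *
print(sil(r.camera('side'),[.576,.282,0],lo=17))"
python3 -m pendant '[[0,0.001,0,0],[0,0.001,0,0]]' | grep -E "pos|ft"
python3 -c "
from sil import *
print(sil(r.camera('side'),[.576,.282,0],lo=17))"
```

```text
ee_pos: [0.4104, 0.2686, 0.0751]
ft_force: [0.7, -9.1, -2.1]
ee_pos: [0.4109, 0.2705, 0.0751]
ft_force: [2.4, -8.2, -2.2]
(array([ 0.5758,  0.284 , -0.679 ]), np.float64(6.88235294117647))
ee_pos: [0.4113, 0.2724, 0.0752]
ft_force: [2.4, -8.3, -1.7]
(array([ 0.5762,  0.2849, -0.6044]), np.float64(8.607843137254903))
```

```bash
python3 -m pendant '[[0,-0.004,0,0],[0,-0.005,0,0],[0,-0.005,0,0],[0,-0.005,0,0],[0,-0.004,0,0],[0,0,0,0]]' | grep -E "pos|ft"
python3 -c "
from sil import *
d=r.camera('wrist');o=[o for o in r.outline_of('hook','wrist') if abs(o['bbox'][0]-325)<40]
m=o[0]['mask'];P=[(np.mean(np.where(m[v])[0]),v) for v in range(150,215,4) if m[v].any()];Q=onz(d,P,.095);print('handle yaw',np.degrees(np.arctan(np.polyfit(Q[:,0],Q[:,1],1)[0])))
p,q,s=tool();print(F(p+q.apply([-.115,0,.046])),s['time'],q.as_euler('xyz',degrees=True))
for i in range(2):print(sil(r.camera('side'),[.576,.282,0],lo=17))"
```

```text
ee_pos: [0.4086, 0.251, 0.0756]
ft_force: [-0.2, 0.8, -1.4]
handle yaw -3.911958157140012
[0.5002 0.2865] 25.4 [179.9711   0.0088 174.9668]
(array([ 0.5763,  0.2858, -0.2337]), np.float64(8.819607843137256))
(array([ 0.5766,  0.2863, -0.3012]), np.float64(6.803921568627452))
```

```bash
python3 -m pendant '[[0.002,-0.002,0,0],[0.002,-0.002,0,0],[0.002,-0.001,0,0],[0.002,0,0,0],[0.001,0,0,0],[0.001,0,0,0],[0,0,0,0]]' | grep -E "pos|ft"
python3 -m pendant '[[0.001,0,0,0],[0.001,0,0,0],[0,0,0,0]]' | grep -E "pos|ft"
python3 -m pendant '[[0.0007,0,0,0],[0.0007,0,0,0],[0,0,0,0]]' | grep -E "pos|ft"
```

```text
ee_pos: [0.398, 0.2478, 0.0756]
ft_force: [0.9, -0.1, -1.8]
ee_pos: [0.3961, 0.2479, 0.0755]
ft_force: [0.4, 0.2, -1.6]
ee_pos: [0.3953, 0.2479, 0.0757]
ft_force: [3.2, -0.2, -2.9]
```

```bash
python3 -m pendant '[[0.0007,0,0,0],[0,0,0,0]]' | grep -E "pos|ft"
python3 -m pendant '[[0.0005,0,0,0],[0,0,0,0]]' | grep -E "pos|ft"
```

```text
ee_pos: [0.3949, 0.2479, 0.0757]
ft_force: [5.1, 0.0, -3.9]
ee_pos: [0.3945, 0.2479, 0.0757]
ft_force: [5.6, -1.1, -4.0]
```

```bash
python3 -m pendant '[[0.0005,0,0,0],[0,0,0,0]]' | grep -E "pos|ft"
python3 -m pendant '[[0.0004,0,0,0],[0,0,0,0]]' | grep -E "pos|ft"
python3 -c "
from sil import *
for i in range(3):print(sil(r.camera('side'),[.576,.282,0],lo=17))"
```

```text
ee_pos: [0.3942, 0.2478, 0.0757]
ft_force: [6.7, -2.1, -4.4]
ee_pos: [0.3941, 0.2478, 0.0758]
ft_force: [7.8, -0.6, -4.8]
(array([0.5762, 0.2863, 0.1036]), np.float64(10.925490196078432))
(array([0.5762, 0.2863, 0.1509]), np.float64(10.568627450980392))
(array([0.5761, 0.2862, 0.1893]), np.float64(8.450980392156863))
```

```bash
python3 -m pendant '[[0.0004,0,0,0],[0,0,0,0]]' | grep -E "pos|ft"
python3 -m pendant '[[0.0002,0,0,0],[0,0,0,0]]' | grep -E "pos|ft"
```

```text
ee_pos: [0.3941, 0.2478, 0.0759]
ft_force: [9.8, -1.2, -6.0]
ee_pos: [0.394, 0.2479, 0.0759]
ft_force: [10.6, -1.3, -5.9]
```

```bash
python3 -m pendant '[[0,0,0,0],[0,0,0,0],[0,0,0,0],[0,0,0,0],[0,0,0,0],[0,0,0,0],[0,0,0,0],[0,0,0,0]]' | grep -E "pos|ft"
python3 -m pendant '[[-0.001,0,0,0],[-0.002,0,0,0],[-0.002,0,0,0],[-0.002,0,0,0],[-0.002,0,0,0],[-0.001,0,0,0],[0,0,0,0]]'
python3 -c "
from sil import *
for i in range(2):print(sil(r.camera('side'),[.576,.282,0],lo=17))
p,q,s=tool();print(F(p+q.apply([-.115,0,.046])),F(p))"
```

```text
ee_pos: [0.3941, 0.2479, 0.0759]
ft_force: [9.8, -0.9, -6.0]
time: 28.98
ee_pos: [0.4023, 0.2473, 0.0755]
eef_rot: [0.044, 0.999, 0.0, -0.0]
ft_force: [0.2, 0.9, -1.0]
width: 0.0196
grip_force: 59.9
(array([0.5755, 0.2854, 0.314 ]), np.float64(7.129411764705883))
(array([0.5761, 0.2862, 0.0357]), np.float64(9.572549019607845))
[0.4939 0.2813] [0.379  0.2814]
```

```bash
python3 -m pendant '[[0,0,-0.005,0],[0,0,-0.005,0],[0,0,-0.01,0],[0,0,-0.01,0],[0,0,0,0]]'
python3 -m pendant '[[0,0,-0.02,0],[0,0,-0.03,0],[0,0,-0.04,0],[0,0,-0.03,0],[0,0,0,0],[0,0,0,0],[0,0,0,0]]'
python3 - <<'E'
from sil import *
for i in range(3):print(sil(r.camera('side'),[.576,.284,0],lo=17))
d=r.camera('wrist');o=[o for o in r.outline_of('hook','wrist') if abs(o['bbox'][0]-325)<40]
m=o[0]['mask'];P=[(np.mean(np.where(m[v])[0]),v) for v in range(156,215,4) if m[v].any()]
p,q,s=tool();zt=p[2]+.008+.011;Q=onz(d,P,zt);f=np.polyfit(Q[:,0],Q[:,1],1);print('handle yaw',np.degrees(np.arctan(f[0])),"lat off",np.polyval(f,p[0])-p[1])
v=np.where(m[:,325])[0][0];print("rear row",v,q.inv().apply(onz(d,[(325,v)],zt)[0]-p))
S=r.camera("side");print("tip pred",proj(S,p+q.apply([-.115,0,.046])))
o=[o for o in r.outline_of('hook','side')];print([(round(x['score'],2),np.round(x['bbox'])) for x in o])
E
```

```text
time: 29.5
ee_pos: [0.4033, 0.2482, 0.1082]
eef_rot: [0.044, 0.999, 0.001, 0.001]
ft_force: [0.6, 0.8, -1.2]
width: 0.0191
grip_force: 59.9
time: 30.08
ee_pos: [0.4018, 0.2471, 0.2249]
eef_rot: [0.044, 0.999, -0.0, -0.0]
ft_force: [0.0, -0.1, -2.6]
width: 0.0198
grip_force: 59.9
(array([ 0.5759,  0.2853, -0.3684]), np.float64(9.686274509803921))
(array([ 0.5754,  0.2854, -0.4211]), np.float64(7.494117647058823))
(array([0.5756, 0.285 , 0.1446]), np.float64(11.24705882352941))
handle yaw -3.8241037318705513 lat off 0.0008289645403896928
rear row 146 [ 0.0583 -0.0009 -0.0189]
tip pred [[289.1451 165.3145]]
[(0.91, array([335., 261.,  46.,  35.])), (0.74, array([267., 161.,  46.,  19.]))]
```

```bash
python3 - <<'E'
from sil import *
d=r.camera('wrist');new=d["img"][:,:,::-1];old=cv2.imread("pics/wrist2.png")
for n,im in(("old",old),("new",new)):
    g=np.abs(np.diff(cv2.GaussianBlur(im,(5,5),0).astype(int).sum(2),axis=1))
    print(n,[(v,290+int(g[v,290:320].argmax()),335+int(g[v,335:365].argmax())) for v in range(160,206,9)],"rear",[int(130+np.abs(np.diff(cv2.GaussianBlur(im,(5,5),0).astype(int).sum(2),axis=0))[130:165,u].argmax()) for u in(320,328,336)])
E
```

```text
old [(160, 305, 348), (169, 305, 348), (178, 291, 348), (187, 306, 348), (196, 303, 348), (205, 306, 348)] rear [132, 145, 131]
new [(160, 304, 348), (169, 305, 348), (178, 305, 347), (187, 305, 348), (196, 305, 356), (205, 305, 361)] rear [145, 145, 145]
```

```bash
python3 -m pendant '[[-0.004,-0.015,0,0],[-0.008,-0.035,0,0],[-0.009,-0.035,0,0],[-0.009,-0.035,0,0],[-0.009,-0.035,0,0],[-0.009,-0.035,0,0],[-0.009,-0.035,0,0],[-0.009,-0.035,0,0]]' | grep pos
python3 -m pendant '[[-0.009,-0.035,0,0],[-0.009,-0.035,0,0],[-0.009,-0.035,0,0],[-0.009,-0.035,0,0],[-0.009,-0.035,0,0],[-0.009,-0.035,0,0],[-0.009,-0.035,0,0],[-0.009,-0.035,0,0]]' | grep pos
python3 -m pendant '[[-0.004,-0.005,0,0],[0,0,0,0],[0,0,0,0],[0,0,0,0]]' | grep pos
python3 -c "
from h import *
p,q,s=tool();print(q.as_euler('xyz',degrees=True),p,totool(np.array([.4957,-.3087,.0739])-p))"
```

```text
ee_pos: [0.445, -0.0193, 0.2256]
ee_pos: [0.4926, -0.3042, 0.2254]
ee_pos: [0.4959, -0.3069, 0.2253]
[ 1.79952990e+02 -2.15587629e-02  1.75036171e+02] [ 0.49593059 -0.30691345  0.22527297] [ 0.     -0.0019  0.1514]
```

```bash
python3 -m pendant '[[0,-0.002,0.02,0],[0,0,0.03,0],[0,0,0.03,0],[0,0,0.025,0],[0,0,0.02,0],[0,0,0.01,0],[0,0,0.006,0],[0,0,0,0]]' | grep -E "pos|ft"
python3 -m pendant '[[0,0,0.003,0],[0,0,0.003,0],[0,0,0,0]]' | grep -E "pos|ft"
python3 -m pendant '[[0,0,0.002,0],[0,0,0.001,0],[0,0,0,0]]' | grep -E "pos|ft"
```

```text
ee_pos: [0.4957, -0.3091, 0.0842]
ft_force: [-0.5, -1.0, -1.4]
ee_pos: [0.496, -0.31, 0.0789]
ft_force: [-1.1, 0.2, -2.3]
ee_pos: [0.4956, -0.31, 0.0755]
ft_force: [0.1, 0.1, -1.8]
```

```bash
python3 -m pendant '[[0,0,0.001,0],[0,0,0.0006,0],[0,0,0,0]]' | grep -E "pos|ft"
python3 -m pendant '[[0,0,0.0005,0],[0,0,0,0]]' | grep -E "pos|ft"
```

```text
ee_pos: [0.4957, -0.3101, 0.074]
ft_force: [-0.9, -0.0, -0.7]
ee_pos: [0.4957, -0.3101, 0.0739]
ft_force: [-2.9, 1.1, 6.0]
```

```bash
python3 -m pendant '[[0,0,-0.0005,0],[0,0,0,0],[0,0,0,0],[0,0,0,0],[0,0,0,0],[0,0,0,0]]' 0.55 10 | grep -E "pos|ft|width"
python3 -m pendant '[[0,0,-0.01,0],[0,0,-0.02,0],[0,0,-0.03,0],[0,0,-0.03,0],[0,0,-0.04,0],[0.02,0,-0.03,0],[0.02,0,0,0],[0,0,0,0]]' | grep -E "pos|ft"
python3 - <<'E'
from sil import *
d=r.camera("wrist");o=[o for o in r.outline_of("hook","wrist") if abs(o["bbox"][0]-325)<40]
for o in o[:1]:
    m=o["mask"];P=[(np.mean(np.where(m[v])[0]),v) for v in range(150,246,4) if 12<m[v].sum()<30];Q=onz(d,P,.092);f=np.polyfit(Q[:,0],Q[:,1],1);print(o["score"],o["bbox"],Q[[0,-1]],np.degrees(np.arctan(f[0])),np.polyval(f,.4957))
S=r.camera("side");print([(round(x['score'],2),np.round(x['bbox'])) for x in r.outline_of('hook','side')])
print(sil(S,[.576,.284,0],lo=17),r.read_state()["time"])
print([(round(x['score'],2),np.round(x['bbox'])) for x in r.outline_of('coffee_jar','side')],[np.round(x['bbox']) for x in r.outline_of('sugar_bowl','side')])
E
```

```text
ee_pos: [0.4956, -0.31, 0.0738]
ft_force: [0.1, 0.4, 0.6]
width: 0.0458
ee_pos: [0.4532, -0.3084, 0.2365]
ft_force: [-0.6, -0.1, -0.2]
0.94 [332.0, 235.7, 25.2, 133.9] [[ 0.4367 -0.3043  0.092 ]
 [ 0.5109 -0.3103  0.092 ]] -5.207676712406911 -0.3092583924782817
[(0.77, array([371., 278.,  53.,  19.])), (0.55, array([334., 262.,  46.,  30.]))]
(array([ 0.5754,  0.2842, -0.4893]), np.float64(7.933333333333334)) 35.1
[(0.94, array([238., 155.,  15.,  26.])), (0.92, array([305., 177.,  17.,  24.])), (0.74, array([363., 280.,  36.,  19.])), (0.57, array([314., 219.,  17.,  36.])), (0.43, array([364., 289.,  48.,  44.]))] [array([314., 194.,  15.,   7.])]
```

```bash
python3 -c "
from bench import r
print(r.close_job())"
```

```text
the job is handed in; nothing more can be done
None
```

The job is handed in at about 35 s. By my camera measurements the caddy lies flat against the stop bar and centred to about 2 mm. It was pressed home at about 10 N for roughly 0.7 s, peaking near 12 N. The hook is back in its rest as it lay, though I had to nudge the caddy sideways with the hook at the bar to centre it.

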